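Dock the heavy battery pack and start its charge

TASK

Push the tall, top-heavy battery pack across the bench into its charging bay until it is fully home, squarely against the bay's back stop; it must slide standing flat on the bench, so push it low down near its base, never let it tip, never lift it and keep off its carrying handle. Once it is home, press the button on the charge switch box right down and let go, leaving the pack home in the bay. Leave the other things on the bench where they are.

Things in the scene. Friction and masses are not known exactly. Their poses are not given: they have to be found in the camera images.
- pack: loose battery pack: grey upright box, 90 deep (its x) x 120 wide (its y) x 190 high mm, about 1.4 kg. Pushed lower than about 50 mm above the bench it slides flat, pushed at half its height or above it rocks over. Origin: centre of its underside, z up. Its -x face, the one to push, looks roughly to the robot; it is flat but for a gauge 2 mm proud at 110 mm height
- handle: the rubber carrying handle fixed on top of the pack, an inverted U of 14 mm round bar, 104 mm along the pack's y, rising 41 mm above the pack's top; origin at the centre of the pack's top face. Not to be touched
- bay: charging bay fixed to the bench: aluminium U without floor, open towards the robot. Origin on the bench at the seat's centre: when home, the pack's origin and axes coincide with the bay's; it goes in along the bay's +x. Back stop 60 mm high, face at x = +45.5 mm. Side cheeks 40 high, 8 thick, inner faces at y = +-69 mm (9 mm play each side), straight from the stop to x = -13 mm
- bay_mouth (a point): middle of the bay's mouth on the bench, 40 mm before the bay's origin (bay x = -40 mm), axes as the bay's; from the straight cheeks the cheeks flare outwards to inner faces at about y = +-80 mm here. The home pack sticks out 5 mm in front of the mouth
- charge (a joint): travel of the charge button, metres, 0 up, 0.006 fully down (5 N, springs back); counts as pressed beyond 0.0045
- charge_top (a point): centre of the top of the charge button, a grey round button 32 mm across that moves straight down, in a black housing on top of a white switch box (80 x 70 x 45 mm, fixed to the bench) standing beside the bay, on its left or its right
- tub: bystander: loose wipes jar 76 mm across, 115 high, beside the bay on the side opposite to the switch box; origin under its centre
- dish: bystander: shallow glass dish 68 mm across, 16 high, beside the pack's path; origin under its centre
- tape: bystander: roll of paper tape lying flat, 60 mm across, 22 high, beside the pack's path; origin under its centre
- clip_board: bystander: white practice board 110 x 130 mm with four clips, 34 high in all; origin under its centre
- spray: bystander: bottle 62 mm across, 170 high; origin under its centre
- mug: bystander: white mug 78 mm across, 92 high, handle to its +y; origin under its centre
- grasper: bystander: long instrument lying on the bench beyond the bay, about 390 mm along its x, 26 high; origin on the bench under the front end of its black grip
Things that resemble listed ones, but are neither listed nor needed, are in the scene too. What is shaped like the pack but purple is not meant. What is shaped like the part that bears charge but green is not meant.

How it is judged (in metres and radians):
On the way, in this order (a step that is already met when the one before it is completed fails the run):
1. the pack stands fully home in the bay (x of pack in the frame of bay between -0.007 and 0.006 m and y of pack in the frame of bay between -0.015 and 0.015 m and angle between the x axis of pack and the x axis of bay, either way round below 0.12 rad and angle between pack's own z axis and vertical below 0.03 rad and height (world z) of pack below 0.004 m), for 0.2 s.
2. the charge button is pressed right down with the pack home (all of step 1 and value of joint charge above 0.0045 m), for 0.1 s.
At the end, for the whole second after the job is handed in: the pack stands flat and still in the bay, its origin within 7 mm of home along the bay's x and 15 mm across (the cheeks allow 9 mm), square to the bay within 0.12 rad, and the button is up again after having been pressed beyond 4.5 mm (all of step 1 and value of joint charge below 0.0015 m and linear speed of pack below 0.01 m/s); the robot touches nothing.
It fails at once if the pack is tipped by more than 0.12 rad (7 degrees) (angle between pack's own z axis and vertical above 0.12 rad).
It fails at once if the pack is lifted by more than 12 mm (height (world z) of pack above 0.012 m).
It fails at once if the fingers touch the carrying handle (contact force between the fingers and handle above 1 N).
It fails at once if a bystander (jar, dish, tape, board, bottle, mug, instrument) is moved by more than 20 mm (distance of any of tub, dish, tape, clip_board, spray, mug, grasper from where it was at the start of the episode above 0.02 m).
It also fails if it takes over 58 s, if anything falls off the work surface, if the arm or the gripper's body presses on something with over 40 N, if the wrist force passes 120 N, or if a joint passes its speed limit or range.

ROBOT

A 6-joint arm with a two-finger parallel gripper is mounted at the origin on the work surface. World frame = base frame: x ahead of the robot, y to its left, z up, the work surface at z = 0. Lengths are in mm, angles in degrees, forces in N, time in s.
With the tool pointing down it reaches from about 300 to 850 mm from the base axis. Payload 4.2 kg.
Tool frame: the origin (TCP) lies on the centre line of the jaws, within the pads' length; the fingertips stand 14 mm ahead of it and the grasp point (between the pads) lies 5 mm behind it; x points along the fingers, y is the direction in which the jaws open and shut, and the axes are right-handed (so a half turn about x gives the same grasp; the last joint's range is limited). The gripper opens to 91 mm and grips with 3 to 60 N. Pads are 32 mm wide; open, the fingers measure 118 mm over their backs; the gripper's body (76 mm by 178 mm) begins 60 mm behind the grasp point.
Start: joints at [63.484, 18.312, 89.639, -0, 72.044, -1.146], TCP at [246.375, 519.559, 227.976] pointing down, gripper open.
Joint ranges: [-177.97, 177.97], [-48.28, 115.42], [12.27, 149.76], [-77.06, 257.06], [2.81, 150.46], [-146.56, 146.56]. Speed limits (degrees/s): [147.25, 147.25, 180, 180, 180, 180].

INTERFACE

Orientations are given as [roll, pitch, yaw] about the fixed x, y, z axes, in that order (R = Rz(yaw) Ry(pitch) Rx(roll)).
In Python, from workcell import readout, optics, env gives the robot as it stands.
- The arm moves only by the shell command python3 -m creep 'ROWS' [OPENING] [FORCE]. ROWS is JSON, a list of rows, each an object with "translation": the shift along the world's x, y, z in cm, a list of three; "delta_rot": the turn, a rotation vector about the world's x, y, z in rad, a list of three. In form: [{"translation": [dx, dy, dz], "delta_rot": [rx, ry, rz]}, ...]. A call has 1 to 5 rows; each row shifts and turns the commanded pose from where the row before left it; what a row does not reach is not made up. A row lasts 1/12 s, in which the tool goes at most 41.7 mm and 7.16 degrees, less where a joint would pass 70% of its speed; a pose out of reach is approached as far as the arm can. A call with a gripper value outside its range is refused whole. OPENING is the gripper's target within -1 to 1 (fully open at 1, half-way at 0, shut at -1), set as the call begins (- or left out, the last holds). The fingers move at their own pace and stop on an object; FORCE is the grip in N (left out, the last holds). Time passes only in rows, so rows that do not move let the fingers close. It gives the time, the measured TCP pose, the force and the opening at its end, in the units of the state.
- readout.state(): the state, without advancing time (a new reading comes with each control period).
- optics.grab_frame(name): name is "scene" or "top" or "wrist"; returns (picture, depth): 420x560x3 uint8, red, green, blue; 420x560 float32, mm along the optical axis (not along the pixel's ray), 0 where there is no reading.
- optics.camera_params(name): a dict with "mtx" (3x3 intrinsics, pixels), "R" (3x3) and "t" (3): a world point X has camera coordinates R X + t. Camera axes: x right, y down, z forward; pixel columns grow to the right and rows downward; lengths in mm; the calibration is good to about 2 mm. A picture is of the moment at which its call begins: read the wrist's pose just before it. camera_params takes no time and is no camera call; for the wrist camera it gives the pose at the moment of the call.
- env.job_done(): hands the job in, once; it reports no verdict.
The state is a dict: "time_s": time; "qpos": joint angles; "qvel": joint speeds; "effort": joint torques, N m; "ee_pos": TCP position; "ee_rot": TCP orientation; "force": force on the tool from outside, world axes, zero at the start; "torque": the same for the moment, N m; "gripper_width": finger opening in mm.
Only numpy, scipy, OpenCV 4.12 (cv2) and the standard library are available. Lean on these libraries where they do the work, as an engineer would, in place of code of your own. Each camera call takes 0.05 s, during which the arm holds its last target.

## Working session

There is one attempt and no reset: what is moved stays moved. The work goes in short steps, Python scripts to look and compute and a shell command to move; the robot and the scene stay as the last step left them, time stands still between calls to the robot, and variables do not carry over. Pictures are saved under pics/ and viewed, and the job is handed in when it is done.

```bash
mkdir -p pics; ls; python3 - <<'E'
from workcell import readout, optics
import cv2, numpy as np
print(readout.state())
for n in("scene","top","wrist"):
    p=optics.camera_params(n); im,d=optics.grab_frame(n)
    print(n,np.round(p["mtx"],1).tolist(),np.round(p["R"],3).tolist(),np.round(p["t"],1).tolist())
    cv2.imwrite(f"pics/{n}0.png",im[:,:,::-1]); np.savez(f"{n}0.npz",im=im,d=d,**p)
E
```

```text
pics
{'time_s': 0.0, 'qpos': array([ 6.34842799e+01,  1.83531538e+01,  8.97090601e+01,  1.54431714e-04,
        7.20427627e+01, -1.14631755e+00]), 'qvel': array([-0.01716567,  0.04399637,  0.00370906,  0.06430694,  0.03000882,
        0.04836447]), 'effort': array([-1.50074419e-05, -4.12477076e+01, -2.31968808e+01,  7.27559673e-02,
        4.58570290e-02, -1.32839345e-04]), 'ee_pos': array([246.14139189, 519.10523324, 227.08711066]), 'ee_rot': array([ -91.22645207,   89.89502335, -116.59590237]), 'force': array([-0.19665128, -0.06517168,  0.13849689]), 'torque': array([ 0.00351802, -0.00414949, -0.00420658]), 'gripper_width': 91.15688047575246}
scene [[412.4, 0.0, 276.4], [0.0, 412.4, 211.2], [0.0, 0.0, 1.0]] [[-0.458, 0.889, 0.001], [0.663, 0.343, -0.666], [-0.592, -0.305, -0.746]] [315.4, -284.2, 1456.0]
top [[514.0, 0.0, 278.2], [0.0, 514.0, 205.7], [0.0, 0.0, 1.0]] [[-0.01, -1.0, -0.009], [-0.988, 0.011, -0.155], [0.155, 0.008, -0.988]] [-46.7, 615.5, 1247.9]
wrist [[344.3, 0.0, 284.5], [0.0, 344.3, 204.4], [0.0, 0.0, 1.0]] [[0.431, 0.903, -0.002], [0.869, -0.414, 0.272], [0.244, -0.119, -0.962]] [-573.9, -29.1, 391.9]
```

View pics/scene0.png

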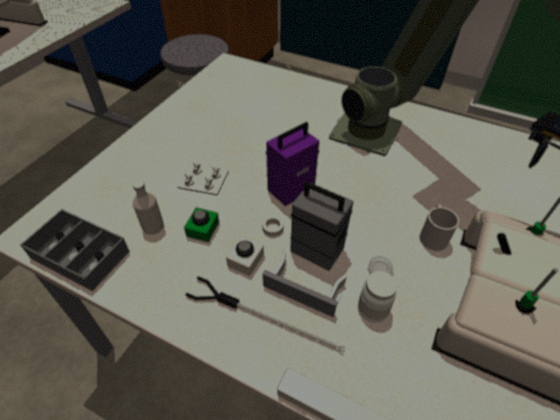

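View pics/top0.png

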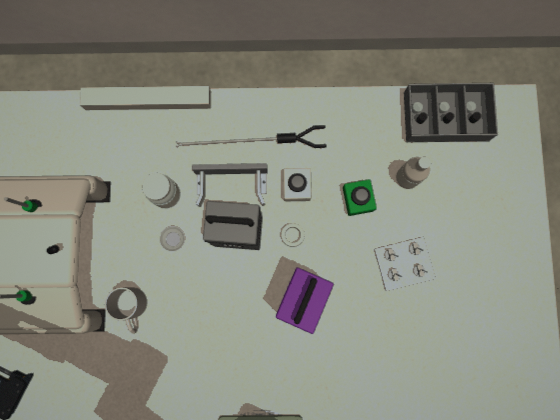

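View pics/wrist0.png

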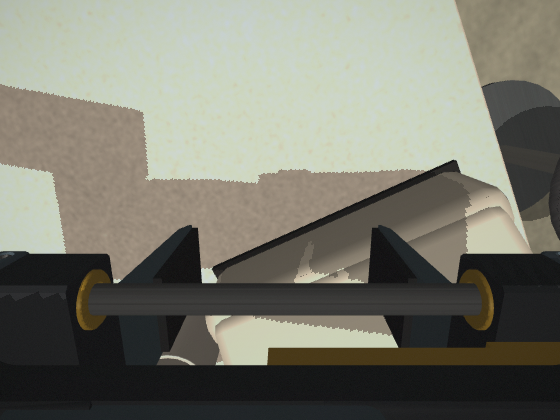

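Top view: the grey pack with a black handle is at (232,225) and the purple decoy at (305,300). The white switch box is at (297,184) and the green decoy box at (360,197). The U-shaped bay is at (230,185), the jar at (160,190), the dish at (172,238) and the tape at (292,235). I choose the grey pack and the white box, and check them in a close crop with depth.

```bash
cat > h.py <<'E'
import numpy as np, cv2
def load(n):
    z=np.load(n); return z["im"],z["d"],z["mtx"],z["R"],z["t"]
def cloud(d,K,R,t):
    v,u=np.indices(d.shape); c=np.stack([(u-K[0,2])/K[0,0]*d,(v-K[1,2])/K[1,1]*d,d],-1)
    return (c-t)@R   # world
def ray(u,v,z,K,R,t):
    r=R.T@np.array([(u-K[0,2])/K[0,0],(v-K[1,2])/K[1,1],1.]); o=-R.T@t
    return o+r*(z-o[2])/r[2]
def proj(X,K,R,t):
    c=R@np.asarray(X,float)+t; p=K@c; return p[:2]/p[2]
E
python3 - <<'E'
from h import *
im,d,K,R,t=load("top0.npz"); P=cloud(d,K,R,t)
cv2.imwrite("pics/crop0.png",cv2.resize(im[140:270,140:340,::-1],None,fx=4,fy=4,interpolation=cv2.INTER_CUBIC))
Z=P[...,2]; ok=d>0
print("bench z",np.median(Z[200:215,20+430:520]))
roi=np.zeros_like(ok); roi[150:265,140:335]=1
def rect(m,name):
    n,l,s,c=cv2.connectedComponentsWithStats((m&ok&roi).astype(np.uint8))
    for i in range(1,n):
        if s[i,4]<25: continue
        q=P[l==i]; (cx,cy),wh,a=cv2.minAreaRect(q[:,:2].astype(np.float32)); 
        print(name,s[i].tolist(),"xy",round(cx,1),round(cy,1),"wh",np.round(wh,1),"a",round(a,1),"z",np.round(np.percentile(q[:,2],[5,50,95]),1))
rect((Z>180)&(Z<200),"packtop"); rect(Z>215,"handle")
rect((Z>50)&(Z<66),"stop"); rect((Z>33)&(Z<49),"cheek/box"); rect((Z>49)&(Z<75),"button"); rect((Z>105)&(Z<130),"tub"); rect((Z>10)&(Z<28),"low")
E
```

```text
bench z 1.394056920475104
packtop [203, 201, 57, 44, 1832] xy 557.5 52.0 wh [120.5  90.5] a 85.0 z [186.8 190.6 194.1]
handle [206, 215, 48, 11, 303] xy 557.1 51.0 wh [101.8  14.2] a 85.1 z [225.4 230.5 234.9]
stop [192, 163, 75, 8, 460] xy 715.9 70.5 wh [ 16.2 187.5] a 0.4 z [52.9 60.2 64.4]
stop [287, 173, 21, 22, 209] xy 673.7 -102.7 wh [46.2 52.4] a 27.4 z [51.5 58.4 65.5]
stop [158, 182, 20, 24, 50] xy 640.5 219.2 wh [24.6 70. ] a 54.1 z [51.4 58.4 65.5]
cheek/box [223, 167, 45, 37, 186] xy 667.4 28.3 wh [ 92.9 113.9] a 4.2 z [35.1 40.4 46.7]
cheek/box [284, 168, 28, 32, 516] xy 673.2 -102.7 wh [68.8 79.8] a 89.4 z [40.3 45.4 48.4]
cheek/box [194, 170, 28, 35, 176] xy 667.1 125.7 wh [87.5 70.2] a 2.6 z [34.5 39.9 47.6]
cheek/box [160, 186, 19, 21, 44] xy 637.7 218.9 wh [20.  66.5] a 48.8 z [34.6 39.8 48. ]
button [192, 163, 75, 8, 468] xy 715.9 70.5 wh [ 16.2 187.5] a 0.4 z [52.8 60.2 64.6]
button [287, 172, 21, 23, 297] xy 673.0 -101.5 wh [47.5 52.2] a 43.4 z [51.4 60.3 70.3]
button [152, 181, 26, 25, 91] xy 639.2 224.8 wh [31.3 74.5] a 44.1 z [51.  62.8 72.7]
tub [143, 173, 28, 28, 602] xy 655.4 240.2 wh [65.8 64.5] a 88.6 z [111.  115.5 119.4]
tub [222, 244, 23, 3, 34] xy 511.3 53.3 wh [51.7  2.3] a 85.6 z [108.6 123.5 128.8]
low [204, 171, 53, 27, 103] xy 702.9 84.0 wh [ 56.8 149.9] a 24.6 z [10.6 20.6 26.5]
low [161, 189, 20, 19, 42] xy 636.2 219.6 wh [18.  64.9] a 48.0 z [11.4 20.9 27. ]
low [284, 199, 25, 2, 26] xy 634.1 -98.9 wh [62.1  2.1] a 89.1 z [13.3 17.2 22.3]
low [281, 223, 24, 24, 243] xy 544.4 -88.6 wh [58. 58.] a 46.8 z [16.  21.8 25.9]
low [159, 226, 26, 26, 248] xy 538.0 221.3 wh [64.5 65.2] a 1.0 z [10.4 14.  19.5]
```

View pics/crop0.png

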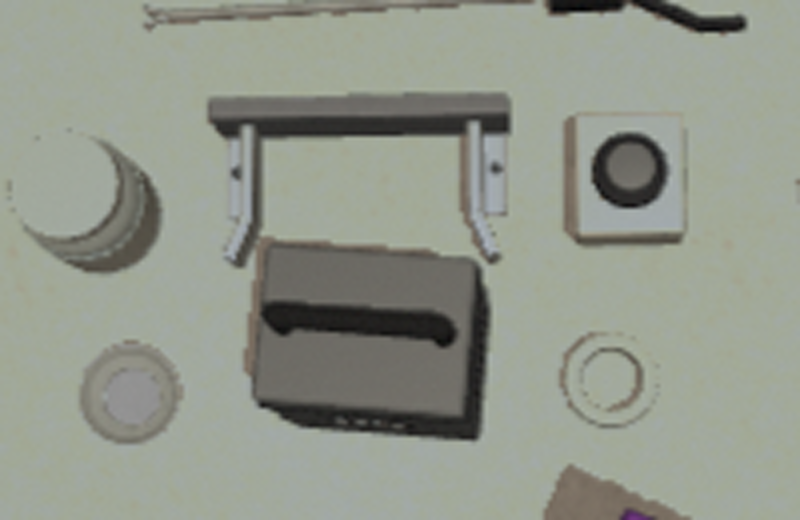

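Confirmed: grey pack in front of the bay, white box on the right with the grey button. Next I fit the bay's axis more precisely from its edges.

```bash
python3 - <<'E'
from h import *
im,d,K,R,t=load("top0.npz"); P=cloud(d,K,R,t); Z=P[...,2]
big=cv2.resize(im[155:215,185:330,::-1],None,fx=5.5,fy=5.5,interpolation=cv2.INTER_CUBIC)
big=cv2.convertScaleAbs(big,alpha=1.3,beta=0); cv2.imwrite("pics/bay0.png",big)
# stop top front and rear edges per column, by depth -> subpixel via line fit
u=np.arange(195,265); f=[];r=[]
for c in u:
    vv=[v for v in range(158,176) if 52<Z[v,c]<68]
    if vv: f.append((c,max(vv)+.5)); r.append((c,min(vv)-.5))
for nm,e in(("front",f),("rear",r)):
    e=np.array(e); vx,vy,x0,y0=cv2.fitLine(e.astype(np.float32),cv2.DIST_HUBER,0,.01,.01).ravel()
    a=ray(195,y0+(195-x0)*vy/vx,60,K,R,t);b=ray(264,y0+(264-x0)*vy/vx,60,K,R,t)
    print(nm,a.round(1),b.round(1),"yaw",np.degrees(np.arctan2((a-b)[1],(a-b)[0]))-90)
m=((Z>52)&(Z<68)); m[:158]=0;m[176:]=0;m[:,:185]=0;m[:,275:]=0
q=P[m]; print("stop y ends",np.percentile(q[:,1],[0.5,99.5]).round(1),"x",np.median(q[:,0]).round(1))
# cheeks
for lo,hi in((190,215),(250,275)):
    for v in range(174,190,3):
        cs=[c for c in range(lo,hi) if 34<Z[v,c]<47]
        if cs: print(v,[ray(c,v,40,K,R,t)[:2].round(1).tolist() for c in (min(cs)-.5,max(cs)+.5)],[int(im[v,c].mean()) for c in range(lo,hi)])
# purple
hsv=cv2.cvtColor(im,cv2.COLOR_RGB2HSV); pm=(hsv[...,0]>130)&(hsv[...,0]<160)&(hsv[...,1]>100)&(Z>180)
print("purple",cv2.boxPoints(cv2.minAreaRect(P[pm][:,:2].astype(np.float32))).round())
# button
bm=np.zeros(Z.shape,bool); bm[170:200,283:315]=1
q=P[bm&(Z>56)&(Z<90)]; print("btn z",np.percentile(q[:,2],[5,25,50,75,95]).round(1))
E
```

```text
front [707.5 156.4  60. ] [707.  -18.1  60. ] yaw -0.17522503321590932
rear [723.4 156.6  60. ] [721.6 -18.2  60. ] yaw -0.5695613535719133
stop y ends [-23.2 163.9] x 715.1
174 [[700.6, 148.1], [700.5, 137.8]] [161, 162, 161, 160, 157, 137, 93, 91, 99, 102, 124, 164, 151, 99, 72, 86, 99, 97, 97, 96, 96, 106, 123, 124, 123]
177 [[692.8, 148.0], [692.7, 137.7]] [162, 161, 160, 161, 160, 160, 157, 155, 166, 159, 137, 165, 152, 90, 74, 116, 161, 162, 161, 162, 162, 163, 164, 163, 162]
180 [[684.9, 147.9], [684.8, 137.6]] [163, 164, 164, 161, 160, 161, 161, 157, 167, 158, 140, 165, 150, 88, 75, 117, 163, 161, 161, 160, 160, 161, 161, 162, 161]
183 [[677.1, 147.8], [677.0, 137.5]] [162, 162, 164, 164, 162, 161, 161, 136, 68, 76, 120, 166, 151, 81, 75, 117, 162, 163, 162, 162, 162, 161, 161, 161, 162]
186 [[669.3, 147.7], [669.2, 137.4]] [162, 162, 163, 162, 163, 162, 158, 157, 166, 161, 150, 166, 150, 78, 76, 117, 161, 160, 160, 162, 160, 158, 160, 161, 161]
189 [[661.5, 147.6], [661.4, 137.3]] [163, 162, 163, 163, 163, 162, 160, 157, 166, 162, 153, 167, 150, 69, 75, 116, 161, 163, 164, 1
[... 390 characters left out ...]
61, 160, 160, 150, 110, 115, 138, 166, 154, 117, 149, 158, 128, 140, 159, 148, 163, 163, 162, 162, 162, 162, 161, 161]
183 [[675.4, 2.0], [675.3, -8.3]] [162, 162, 161, 163, 151, 113, 115, 138, 167, 154, 117, 147, 157, 129, 128, 153, 147, 163, 164, 163, 163, 165, 162, 161, 161]
186 [[667.6, 2.0], [667.5, -8.2]] [162, 162, 161, 160, 146, 105, 111, 137, 169, 155, 120, 149, 169, 168, 166, 161, 144, 161, 161, 163, 163, 162, 163, 163, 164]
189 [[659.8, -0.5], [659.7, -8.2]] [163, 162, 161, 161, 148, 108, 109, 129, 168, 160, 133, 149, 169, 168, 168, 160, 145, 161, 161, 159, 159, 162, 162, 163, 162]
purple [[ 312. -124.]
 [ 420. -173.]
 [ 460.  -84.]
 [ 352.  -35.]]
btn z [56.5 58.8 62.7 67.3 70.4]
```

View pics/bay0.png

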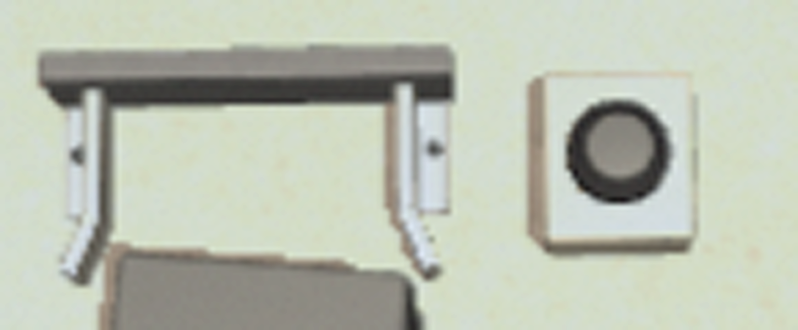

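```bash
cat >> h.py <<'E'
from scipy.spatial.transform import Rotation as Ro
def Rt(s): return Ro.from_euler('xyz',s["ee_rot"],degrees=True)
def target(tilt,yaw,flip=0):
    y=np.radians(yaw);a=np.radians(tilt)
    x=np.array([np.sin(a)*np.cos(y),np.sin(a)*np.sin(y),-np.cos(a)])
    yy=np.array([-np.sin(y),np.cos(y),0])*(-1 if flip else 1)
    return Ro.from_matrix(np.stack([x,yy,np.cross(x,yy)],1))
def need(s,tilt,yaw,flip=0): return (target(tilt,yaw,flip)*Rt(s).inv()).as_rotvec()
E
python3 - <<'E'
from h import *
from workcell import readout,optics
s=readout.state(); print(Rt(s).as_matrix().round(2))
p=optics.camera_params("wrist"); print("cam in tool",(Rt(s).inv().apply(-p["R"].T@p["t"]-s["ee_pos"])).round(0))
for f in(0,1):
  v=need(s,30,-5,f); print(f,v.round(3),np.linalg.norm(v),(v/.12).round(1))
E
```

```text
[[-0.    0.43  0.9 ]
 [-0.    0.9  -0.43]
 [-1.   -0.   -0.  ]]
cam in tool [-156.    0.  -77.]
0 [-0.137 -0.508  0.348] 0.63085077241986 [-1.1 -4.2  2.9]
1 [ 0.709 -0.194 -2.7  ] 2.7985892097938128 [  5.9  -1.6 -22.5]
```

```bash
R='x'; python3 -m creep '[{"translation":[1.3,-3.1,0.4],"delta_rot":[-0.009,-0.034,0.023]},{"translation":[1.3,-3.1,0.4],"delta_rot":[-0.009,-0.034,0.023]},{"translation":[1.3,-3.1,0.4],"delta_rot":[-0.009,-0.034,0.023]},{"translation":[1.3,-3.1,0.4],"delta_rot":[-0.009,-0.034,0.023]},{"translation":[1.3,-3.1,0.4],"delta_rot":[-0.009,-0.034,0.023]}]' 0.4 20
python3 -m creep '[{"translation":[1.3,-3.1,0],"delta_rot":[-0.009,-0.034,0.023]},{"translation":[1.3,-3.1,0],"delta_rot":[-0.009,-0.034,0.023]},{"translation":[1.3,-3.1,0],"delta_rot":[-0.009,-0.034,0.023]},{"translation":[1.3,-3.1,0],"delta_rot":[-0.009,-0.034,0.023]},{"translation":[1.3,-3.1,0],"delta_rot":[-0.009,-0.034,0.023]}]'
python3 -m creep '[{"translation":[1.3,-3.1,0],"delta_rot":[-0.009,-0.034,0.023]},{"translation":[1.3,-3.1,0],"delta_rot":[-0.009,-0.034,0.023]},{"translation":[1.3,-3.1,0],"delta_rot":[-0.009,-0.034,0.023]},{"translation":[1.3,-3.1,0],"delta_rot":[-0.009,-0.034,0.023]},{"translation":[1.3,-3.1,0],"delta_rot":[-0.009,-0.034,0.023]}]'
python3 -c "
from h import *
from workcell import readout
s=readout.state();print(s['qpos'].round(1),s['ee_pos'].round(1),need(s,30,-5).round(3))"
```

```text
time_s: 0.57
ee_pos: [311.6, 363.0, 247.8]
ee_rot: [7.0, 79.8, -11.7]
force: [0.1, -0.1, 0.5]
gripper_width: 64.3
time_s: 0.98
ee_pos: [376.5, 208.1, 247.9]
ee_rot: [3.8, 69.8, -8.1]
force: [0.4, -0.6, 0.5]
gripper_width: 64.0
time_s: 1.4
ee_pos: [441.3, 53.1, 248.1]
ee_rot: [0.3, 59.8, -4.7]
force: [0.3, -0.0, -0.7]
gripper_width: 64.1
[ 11.   -7.7 122.9 -13.3  36.2 -65.1] [441.3  53.1 248.1] [-0.003  0.004 -0.   ]
```

```bash
python3 -m creep '[{"translation":[0.4,0.1,-3]},{"translation":[0.4,0.1,-3]},{"translation":[0.4,0.1,-3]},{"translation":[0.4,0,-3]},{"translation":[0.4,0,-3]}]' || python3 -m creep '[{"translation":[0.4,0.1,-3],"delta_rot":[0,0,0]},{"translation":[0.4,0.1,-3],"delta_rot":[0,0,0]},{"translation":[0.4,0.1,-3],"delta_rot":[0,0,0]},{"translation":[0.4,0,-3],"delta_rot":[0,0,0]},{"translation":[0.4,0,-3],"delta_rot":[0,0,0]}]'
python3 - <<'E'
from h import *
from workcell import readout,optics
s=readout.state();print(s['qpos'].round(1),s['ee_pos'].round(1),need(s,30,-5).round(3))
im,d=optics.grab_frame("scene"); cv2.imwrite("pics/scene1.png",im[:,:,::-1])
E
```

```text
time_s: 1.82
ee_pos: [459.4, 55.6, 106.4]
ee_rot: [-0.0, 60.0, -5.3]
force: [0.5, -1.5, 0.1]
gripper_width: 63.9
[ 11.1   6.7 135.1 -41.6  12.3 -34.8] [459.4  55.6 106.4] [0.    0.    0.005]invalid input
```

View pics/scene1.png

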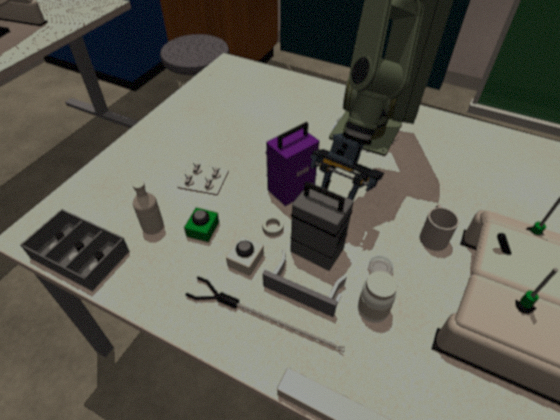

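```bash
python3 - <<'E'
from h import *
from workcell import readout
s=readout.state();print(need(s,22,-5).round(3))
E
python3 -m creep '[{"translation":[0.4,0,-1],"delta_rot":[0.004,0.047,0]},{"translation":[0.4,0,-1],"delta_rot":[0.004,0.047,0]},{"translation":[0.4,0,-1],"delta_rot":[0.004,0.047,0]},{"translation":[0.3,0,-1],"delta_rot":[0,0,0]}]'
python3 - <<'E'
from h import *
from workcell import readout
s=readout.state();print(s['qpos'].round(1),s['ee_pos'].round(1),need(s,22,-5).round(3))
E
```

```text
[0.015 0.134 0.005]
time_s: 2.2
ee_pos: [479.3, 56.6, 70.7]
ee_rot: [0.2, 67.7, -5.1]
force: [0.2, -0.8, -0.2]
gripper_width: 63.6
[  8.9  13.  130.1 -19.3  16.  -58.2] [479.3  56.6  70.7] [-0.001  0.006  0.005]
```

```bash
python3 -m creep '[{"translation":[0,0,-1],"delta_rot":[0,0,0]},{"translation":[0,0,-1],"delta_rot":[0,0,0]},{"translation":[0,0,-1],"delta_rot":[0,0,0]},{"translation":[0,0,-1],"delta_rot":[0,0,0]},{"translation":[0,0,0],"delta_rot":[0,0,0]}]'
python3 - <<'E'
from h import *
from workcell import readout,optics
s=readout.state();print(s['qpos'].round(1),s['ee_pos'].round(1),s['force'].round(1),need(s,22,-5).round(3))
p=optics.camera_params("top");im,d=optics.grab_frame("top"); np.savez("top1.npz",im=im,d=d,**p)
a=cv2.resize(im[140:350,140:340,::-1],None,fx=2.8,fy=2.8)
im,d=optics.grab_frame("wrist"); cv2.imwrite("pics/w1.png",im[:,:,::-1]);cv2.imwrite("pics/t1.png",a)
E
```

```text
time_s: 2.62
ee_pos: [475.3, 55.8, 28.3]
ee_rot: [-0.4, 68.0, -5.5]
force: [0.2, 0.7, -0.1]
gripper_width: 63.6
[  8.9  17.9 133.2 -35.4   9.3 -41.9] [475.3  55.8  28.3] [ 0.2  0.7 -0.1] [ 0.002 -0.     0.003]
```

View pics/t1.png

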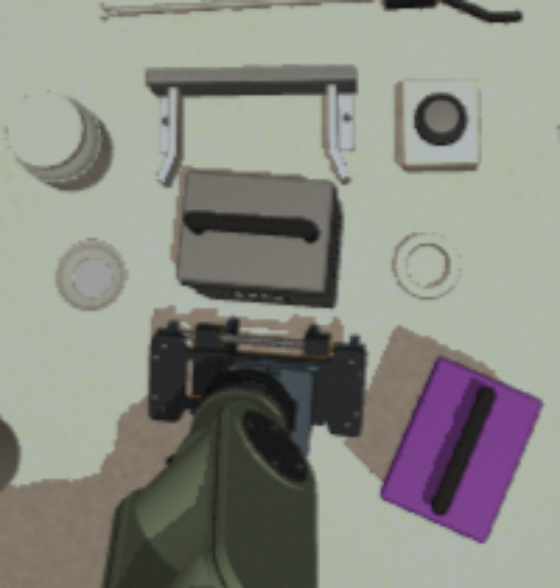

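View pics/w1.png

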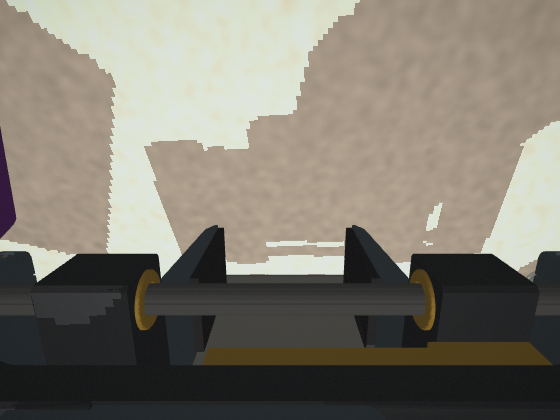

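The top view shows the hand behind the pack, clear of the purple pack, with both fingers facing the pack's near face. I now close the gap gently.

```bash
cat > m.py <<'E'
from h import *
from workcell import readout,optics
import sys
BX,BY=661.8,70.
def meas(tag):
    s=readout.state();print('t',round(s['time_s'],2),'q',s['qpos'].round(1),s['ee_pos'].round(1),'F',s['force'].round(1),'rot',s['ee_rot'].round(1))
    p=optics.camera_params("top");im,d=optics.grab_frame("top"); np.savez(f"{tag}.npz",im=im,d=d,**p)
    P=cloud(d,p["mtx"],p["R"],p["t"]);Z=P[...,2]
    hsv=cv2.cvtColor(im,cv2.COLOR_RGB2HSV)
    m=(Z>182)&(Z<199)&(hsv[...,1]<60); m[:,:185]=0;m[:,280:]=0;m[:160]=0;m[250:]=0
    n,l,st,c=cv2.connectedComponentsWithStats(m.astype(np.uint8)); i=1+np.argmax(st[1:,4])
    q=P[l==i]; (cx,cy),wh,a=cv2.minAreaRect(q[:,:2].astype(np.float32))
    if wh[0]<wh[1]: a+=90
    yaw=(a+90)%180-90; yaw=yaw-90 if yaw>45 else yaw+90 if yaw<-45 else yaw
    print(f"pack rel bay x {cx-BX:.1f} y {cy-BY:.1f} yaw {yaw:.1f} wh {np.round(wh,1)} z {np.median(q[:,2]):.1f} n {len(q)}")
    A=np.c_[q[:,:2]-q[:,:2].mean(0),np.ones(len(q))]; k=np.linalg.lstsq(A,q[:,2],rcond=None)[0]; print("tilt deg",np.degrees(k[:2]).round(2))
    cv2.imwrite(f"pics/{tag}.png",cv2.resize(im[140:300,140:340,::-1],None,fx=3,fy=3))
if __name__=="__main__": meas(sys.argv[1])
E
python3 -m creep '[{"translation":[0.4,0,0],"delta_rot":[0,0,0]},{"translation":[0.4,0,0],"delta_rot":[0,0,0]},{"translation":[0.4,0.0,0],"delta_rot":[0,0,0]},{"translation":[0.4,0.0,0],"delta_rot":[0,0,0]}]'; python3 m.py a1
```

```text
time_s: 3.05
ee_pos: [491.8, 55.8, 29.4]
ee_rot: [-0.3, 67.9, -5.5]
force: [-12.5, 3.5, 8.3]
gripper_width: 63.8
t 3.05 q [  8.5  18.7 131.2 -31.5  10.1 -46.1] [491.8  55.8  29.4] F [-12.5   3.5   8.3] rot [-0.3 67.9 -5.5]
pack rel bay x -104.3 y -18.1 yaw -4.9 wh [120.2  90.6] z 190.5 n 1826
tilt deg [-0.14  0.12]
```

```bash
python3 -m creep '[{"translation":[0.3,0.1,0],"delta_rot":[0,0,0.008]},{"translation":[0.3,0.1,0],"delta_rot":[0,0,0.008]},{"translation":[0.3,0.1,0],"delta_rot":[0,0,0.008]},{"translation":[0.3,0.1,0],"delta_rot":[0,0,0.008]},{"translation":[0.3,0.1,0],"delta_rot":[0,0,0.008]}]'; python3 m.py a2
```

```text
time_s: 3.52
ee_pos: [502.3, 59.0, 27.3]
ee_rot: [-0.8, 68.4, -3.9]
force: [-9.6, -3.9, 3.3]
gripper_width: 63.9
t 3.52 q [  8.2  19.6 129.7 -24.8  10.6 -55.2] [502.3  59.   27.3] F [-9.6 -3.9  3.3] rot [-0.8 68.4 -3.9]
pack rel bay x -93.7 y -14.3 yaw -3.7 wh [120.5  90.4] z 190.6 n 1825
tilt deg [ 0.11 -0.21]
```

```bash
python3 -m creep '[{"translation":[0.3,0.13,0],"delta_rot":[0,0,0.01]},{"translation":[0.3,0.13,0],"delta_rot":[0,0,0.01]},{"translation":[0.3,0.13,0],"delta_rot":[0,0,0.01]},{"translation":[0.3,0.13,0],"delta_rot":[0,0,0.01]},{"translation":[0.3,0.13,0],"delta_rot":[0,0,0.01]}]'; python3 m.py a3
```

```text
time_s: 3.98
ee_pos: [517.6, 65.8, 27.1]
ee_rot: [-0.6, 68.5, -0.8]
force: [-8.0, -4.2, 1.1]
gripper_width: 63.7
t 3.98 q [  7.9  20.5 127.8 -17.2  10.8 -65.5] [517.6  65.8  27.1] F [-8.  -4.2  1.1] rot [-0.6 68.5 -0.8]
pack rel bay x -78.1 y -5.6 yaw -0.7 wh [120.4  89.7] z 190.6 n 1800
tilt deg [0.24 0.07]
```

```bash
python3 -m creep '[{"translation":[0.3,0.09,0],"delta_rot":[0,0,0.002]},{"translation":[0.3,0.09,0],"delta_rot":[0,0,0]},{"translation":[0.3,0.09,0],"delta_rot":[0,0,0]},{"translation":[0.3,0.06,0],"delta_rot":[0,0,0]},{"translation":[0.3,0.03,0],"delta_rot":[0,0,0]}]'; python3 m.py a4
```

```text
time_s: 4.45
ee_pos: [532.3, 69.7, 27.0]
ee_rot: [-0.6, 68.5, -0.6]
force: [-8.8, -1.9, 3.6]
gripper_width: 64.2
t 4.45 q [  8.2  21.5 125.9 -15.9  11.8 -66.8] [532.3  69.7  27. ] F [-8.8 -1.9  3.6] rot [-0.6 68.5 -0.6]
pack rel bay x -64.3 y -0.6 yaw -0.5 wh [120.9  89.8] z 190.5 n 1832
tilt deg [0.38 0.08]
```

View pics/a4.png

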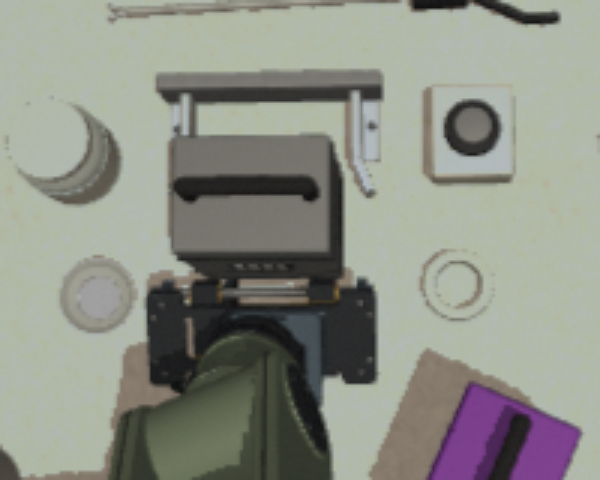

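The pack is square and entering the mouth, with y off by -0.6 mm and yaw by -0.5°. I push it straight in.

```bash
for i in 1; do python3 -m creep '[{"translation":[0.4,0,0],"delta_rot":[0,0,0]},{"translation":[0.4,0,0],"delta_rot":[0,0,0]},{"translation":[0.4,0,0],"delta_rot":[0,0,0]},{"translation":[0.4,0,0],"delta_rot":[0,0,0]},{"translation":[0.4,0,0],"delta_rot":[0,0,0]}]'; done
python3 m.py a5
python3 -m creep '[{"translation":[0.4,0,0],"delta_rot":[0,0,0]},{"translation":[0.4,0,0],"delta_rot":[0,0,0]},{"translation":[0.4,0,0],"delta_rot":[0,0,0]},{"translation":[0.4,0,0],"delta_rot":[0,0,0]},{"translation":[0.4,0,0],"delta_rot":[0,0,0]}]'
python3 m.py a6
```

```text
time_s: 4.92
ee_pos: [552.4, 70.1, 27.0]
ee_rot: [-0.5, 68.5, -0.5]
force: [-10.1, 0.1, 3.9]
gripper_width: 63.7
t 4.92 q [  7.8  22.7 123.4 -13.7  12.9 -69.4] [552.4  70.1  27. ] F [-10.1   0.1   3.9] rot [-0.5 68.5 -0.5]
pack rel bay x -43.6 y -0.3 yaw -0.3 wh [120.7  90.6] z 190.5 n 1784
tilt deg [-0.01  0.14]
time_s: 5.38
ee_pos: [572.4, 70.2, 27.0]
ee_rot: [-0.5, 68.5, -0.5]
force: [-10.0, 0.4, 3.6]
gripper_width: 63.9
t 5.38 q [  7.5  23.9 120.9 -11.9  14.2 -71.5] [572.4  70.2  27. ] F [-10.    0.4   3.6] rot [-0.5 68.5 -0.5]
pack rel bay x -24.2 y 0.5 yaw 0.7 wh [ 90.7 119.5] z 190.4 n 1747
tilt deg [-0.06 -0.14]
```

```bash
python3 -m creep '[{"translation":[0.4,0,0],"delta_rot":[0,0,0]},{"translation":[0.4,0,0],"delta_rot":[0,0,0]},{"translation":[0.4,0,0],"delta_rot":[0,0,0]},{"translation":[0.3,0,0],"delta_rot":[0,0,0]},{"translation":[0.2,0,0],"delta_rot":[0,0,0]}]'
python3 m.py a7
python3 -m creep '[{"translation":[0.2,0,0],"delta_rot":[0,0,0]},{"translation":[0.2,0,0],"delta_rot":[0,0,0]}]'
python3 m.py a8
```

```text
time_s: 5.85
ee_pos: [589.8, 70.4, 27.1]
ee_rot: [-0.4, 68.4, -0.4]
force: [-9.3, -0.3, 4.1]
gripper_width: 63.9
t 5.85 q [  7.2  25.  118.7 -10.7  15.2 -73.1] [589.8  70.4  27.1] F [-9.3 -0.3  4.1] rot [-0.4 68.4 -0.4]
pack rel bay x -6.5 y 0.8 yaw -0.1 wh [119.4  91.3] z 190.5 n 1769
tilt deg [ 0.13 -0.25]
time_s: 6.07
ee_pos: [593.2, 70.3, 27.0]
ee_rot: [-0.5, 68.5, -0.4]
force: [-9.8, 0.5, 2.9]
gripper_width: 63.7
t 6.07 q [  7.1  25.2 118.2 -10.4  15.5 -73.4] [593.2  70.3  27. ] F [-9.8  0.5  2.9] rot [-0.5 68.5 -0.4]
pack rel bay x -5.1 y 1.0 yaw -0.6 wh [119.9  86.4] z 190.6 n 1667
tilt deg [ 0.38 -0.06]
```

```bash
for k in 1 2 3; do echo; done; python3 -m creep '[{"translation":[0.15,0,0],"delta_rot":[0,0,0]},{"translation":[0.1,0,0],"delta_rot":[0,0,0]}]'
python3 -m creep '[{"translation":[0.1,0,0],"delta_rot":[0,0,0]},{"translation":[0,0,0],"delta_rot":[0,0,0]}]'
python3 -m creep '[{"translation":[0.1,0,0],"delta_rot":[0,0,0]},{"translation":[0,0,0],"delta_rot":[0,0,0]}]'
```

```text
time_s: 6.28
ee_pos: [595.9, 70.4, 27.0]
ee_rot: [-0.4, 68.5, -0.4]
force: [-9.5, -0.9, 3.2]
gripper_width: 64.1
time_s: 6.45
ee_pos: [597.2, 70.4, 27.1]
ee_rot: [-0.4, 68.4, -0.4]
force: [-8.0, -0.3, 1.5]
gripper_width: 64.2
time_s: 6.62
ee_pos: [598.0, 70.4, 27.1]
ee_rot: [-0.4, 68.4, -0.4]
force: [-8.4, -0.5, 2.8]
gripper_width: 63.9
```

```bash
python3 -m creep '[{"translation":[0.1,0,0],"delta_rot":[0,0,0]},{"translation":[0,0,0],"delta_rot":[0,0,0]}]'
python3 -m creep '[{"translation":[0.1,0,0],"delta_rot":[0,0,0]},{"translation":[0,0,0],"delta_rot":[0,0,0]}]'
python3 m.py a9
```

```text
time_s: 6.78
ee_pos: [598.4, 70.3, 27.0]
ee_rot: [-0.5, 68.5, -0.4]
force: [-11.9, 0.5, 5.0]
gripper_width: 63.7
time_s: 6.95
ee_pos: [598.6, 70.3, 26.9]
ee_rot: [-0.5, 68.6, -0.5]
force: [-13.6, 1.0, 9.6]
gripper_width: 63.7
t 6.95 q [  7.1  25.5 117.4 -10.   16.1 -73.9] [598.6  70.3  26.9] F [-13.6   1.    9.6] rot [-0.5 68.6 -0.5]
pack rel bay x -2.4 y 0.8 yaw -0.3 wh [119.4  82.5] z 190.6 n 1569
tilt deg [ 0.54 -0.11]
```

View pics/a9.png

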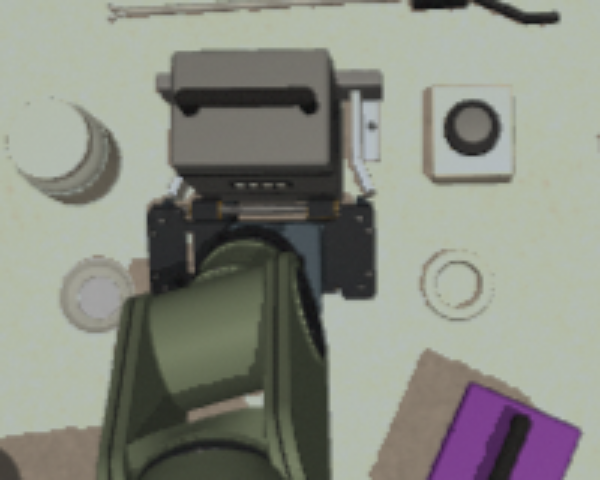

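```bash
sed -i 's/m\[:160\]=0/m[:145]=0/' m.py; python3 -m creep '[{"translation":[0.1,0,0],"delta_rot":[0,0,0]},{"translation":[0.1,0,0],"delta_rot":[0,0,0]},{"translation":[0,0,0],"delta_rot":[0,0,0]}]'
python3 m.py a10
```

```text
time_s: 7.25
ee_pos: [598.8, 70.3, 26.7]
ee_rot: [-0.6, 68.8, -0.5]
force: [-20.0, 1.9, 13.5]
gripper_width: 63.8
t 7.25 q [  7.1  25.6 117.2  -9.8  16.3 -74. ] [598.8  70.3  26.7] F [-20.    1.9  13.5] rot [-0.6 68.8 -0.5]
pack rel bay x 1.9 y 0.7 yaw 0.3 wh [ 91.3 119.3] z 190.5 n 1741
tilt deg [ 0.23 -0.08]
```

Force climbs with no further travel, so the pack is against the stop, with x within 2 mm and square. I back off.

```bash
python3 -m creep '[{"translation":[-0.8,0,0],"delta_rot":[0,0,0]},{"translation":[-1,0,0],"delta_rot":[0,0,0]},{"translation":[-1.5,0,0],"delta_rot":[0,0,0]},{"translation":[-1.5,0,0.5],"delta_rot":[0,0,0]},{"translation":[-0.5,0,2],"delta_rot":[0,0,0]}]' -1
python3 -m creep '[{"translation":[0,0,3.5],"delta_rot":[0,0,0]},{"translation":[0,0,4],"delta_rot":[0,0,0]},{"translation":[0,0,4],"delta_rot":[0,0,0]},{"translation":[0,0,4],"delta_rot":[0,0,0]},{"translation":[0,0,4],"delta_rot":[0,0,0]}]'
python3 m.py a11
python3 - <<'E'
from h import *
from workcell import readout
s=readout.state();print(need(s,0,0).round(3),need(s,0,-90).round(3))
im,d,K,R,t=load("a11.npz");P=cloud(d,K,R,t);Z=P[...,2]
cv2.imwrite("pics/b.png",cv2.resize(im[160:215,270:330,::-1],None,fx=8,fy=8,interpolation=cv2.INTER_CUBIC))
m=np.zeros(Z.shape,bool);m[165:205,280:318]=1
g=P[m&(Z>62)]; print(np.histogram(g[:,2],bins=np.arange(50,80,2)),cv2.minEnclosingCircle(g[:,:2].astype(np.float32)))
E
```

```text
time_s: 7.72
ee_pos: [549.0, 70.5, 51.2]
ee_rot: [-0.4, 68.4, -0.3]
force: [-0.3, -0.1, -1.1]
gripper_width: 33.5
time_s: 8.13
ee_pos: [553.2, 71.2, 251.8]
ee_rot: [-0.1, 67.8, -0.0]
force: [0.2, 0.6, -0.4]
gripper_width: 1.2
t 8.13 q [  7.9   5.8 106.2  -4.1  46.  -79.9] [553.2  71.2 251.8] F [ 0.2  0.6 -0.4] rot [-0.1 67.8 -0. ]
pack rel bay x 2.4 y 0.7 yaw 0.2 wh [ 91.6 119.3] z 190.5 n 1741
tilt deg [0.27 0.07]
[-0.002  0.407 -0.001] [ 0.317  0.32  -1.548]
(array([ 0,  0,  0,  0,  0,  0, 18, 23, 26, 33, 20,  3,  1,  0]), array([50, 52, 54, 56, 58, 60, 62, 64, 66, 68, 70, 72, 74, 76, 78])) ((551.7566528320312, -83.16864776611328), 139.2418975830078)
```

View pics/a11.png

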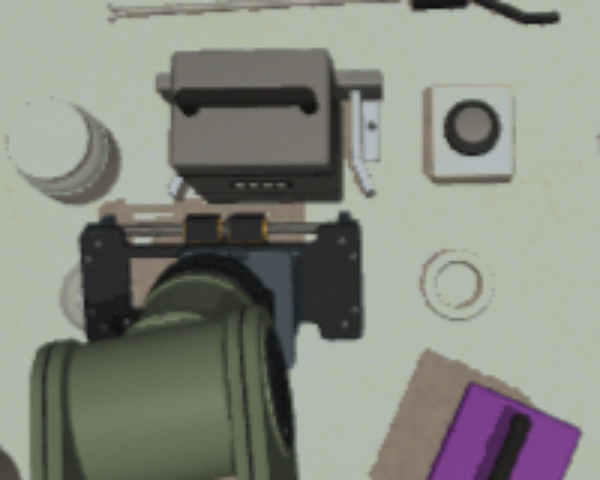

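View pics/b.png

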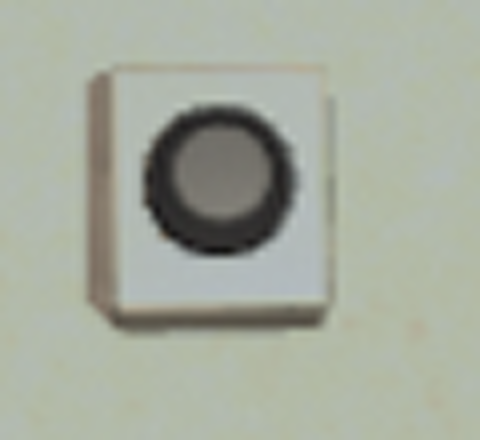

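```bash
python3 - <<'E'
from h import *
im,d,K,R,t=load("a11.npz");P=cloud(d,K,R,t);Z=P[...,2]
q=P[177:186,293:302].reshape(-1,3);print(np.median(q,0).round(1),np.percentile(q[:,2],[10,90]).round(1))
print(ray(297.3,181,69,K,R,t).round(1))
n=np.load("scene0.npz");im2=n["im"];print("scene px of est",proj([673,-103,69],n["mtx"],n["R"],n["t"]))
cv2.imwrite("pics/s2.png",cv2.resize(im2[215:285,210:280,::-1],None,fx=7,fy=7,interpolation=cv2.INTER_CUBIC))
P2=cloud(n["d"],n["mtx"],n["R"],n["t"]);print(np.median(P2[239:244,241:247].reshape(-1,3),0).round(1))
E
```

```text
[ 673.7 -100.8   68.2] [63.8 70.8]
[ 673.5 -101.4   69. ]
scene px of est [242.79920947 243.24513372]
[ 663.6 -108.9   63.5]
```

View pics/s2.png

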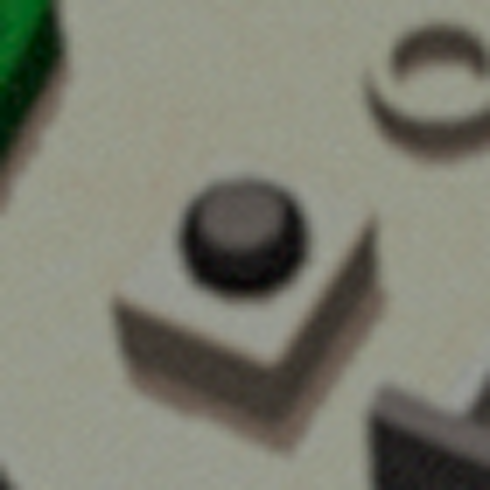

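The button top measures about (673.5, -101.5, 69), and the scene view agrees to about 3 mm. The pack stayed home after I let go. I move sideways at height, straighten the tool, then go over the button with the fingers shut.

```bash
python3 -m creep '[{"translation":[0,-3.5,0.3],"delta_rot":[0,0.081,0]},{"translation":[0,-3.5,0.2],"delta_rot":[0,0.081,0]},{"translation":[0,-3.5,0],"delta_rot":[0,0.081,0]},{"translation":[0,-3.5,0],"delta_rot":[0,0.081,0]},{"translation":[0,-3.4,0],"delta_rot":[0,0.081,0]}]'
python3 -m creep '[{"translation":[3,0,0],"delta_rot":[0,0,0]},{"translation":[3,0,0],"delta_rot":[0,0,0]},{"translation":[3,0,0],"delta_rot":[0,0,0]},{"translation":[3,0,0],"delta_rot":[0,0,0]},{"translation":[0,0,0],"delta_rot":[0,0,0]}]'
python3 -c "
from h import *
from workcell import readout
s=readout.state();print(s['qpos'].round(1),s['ee_pos'].round(1),need(s,0,0).round(3))"
```

```text
time_s: 8.6
ee_pos: [553.7, -104.7, 254.9]
ee_rot: [-179.1, 88.9, -179.0]
force: [0.2, 0.1, 0.2]
gripper_width: -0.0
time_s: 9.02
ee_pos: [678.2, -103.0, 251.7]
ee_rot: [-179.4, 89.1, -179.3]
force: [-0.3, 0.6, 0.1]
gripper_width: 0.7
[ -9.5  28.5  70.1  -0.2  82.3 -99.6] [ 678.2 -103.   251.7] [ 0.    -0.016 -0.002]
```

```bash
python3 -m creep '[{"translation":[-0.4,0,-3],"delta_rot":[0,-0.016,0]},{"translation":[0,0,-3.5],"delta_rot":[0,0,0]},{"translation":[0,0,-3.5],"delta_rot":[0,0,0]},{"translation":[0,0,-3.5],"delta_rot":[0,0,0]},{"translation":[0,0,-1.5],"delta_rot":[0,0,0]}]'
python3 m.py c1; python3 - <<'E'
from workcell import optics; import cv2
im,d=optics.grab_frame("scene"); cv2.imwrite("pics/c1s.png",cv2.resize(im[120:320,170:400,::-1],None,fx=3,fy=3))
E
```

```text
time_s: 9.43
ee_pos: [666.3, -102.4, 98.9]
ee_rot: [175.4, 89.4, 175.5]
force: [-1.0, 0.5, -1.3]
gripper_width: 0.6
t 9.43 q [ -9.7  32.8  85.1  -0.1  62.7 -99.7] [ 666.3 -102.4   98.9] F [-1.   0.5 -1.3] rot [175.4  89.4 175.5]
pack rel bay x 1.7 y 0.4 yaw 0.6 wh [ 90.8 119.2] z 190.4 n 1737
tilt deg [ 0.16 -0.22]
```

View pics/c1s.png

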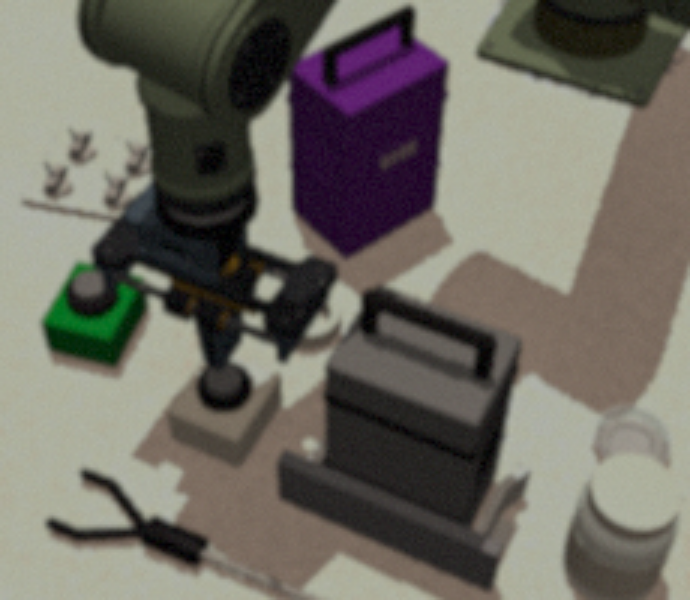

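View pics/c1.png

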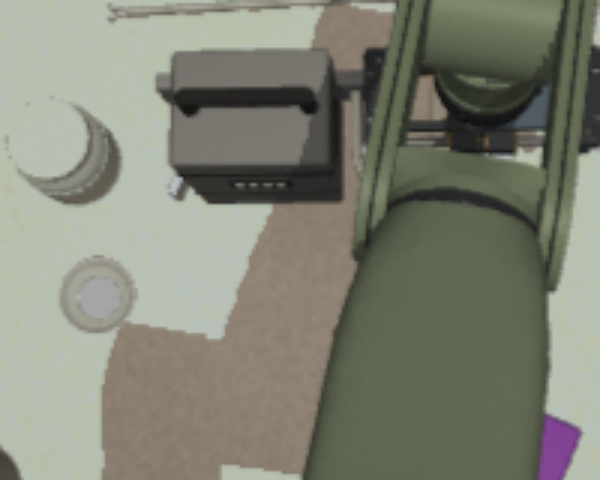

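The scene view shows the shut fingers above the grey button of the white box (crop (222,385)), with the gripper body clear of the pack. I correct x by 7 mm and go down.

```bash
python3 -m creep '[{"translation":[0.7,0.1,0],"delta_rot":[0,0,0]},{"translation":[0,0,-0.6],"delta_rot":[0,0,0]},{"translation":[0,0,-0.4],"delta_rot":[0,0,0]},{"translation":[0,0,0],"delta_rot":[0,0,0]}]'
python3 -m creep '[{"translation":[0,0,-0.3],"delta_rot":[0,0,0]},{"translation":[0,0,-0.2],"delta_rot":[0,0,0]},{"translation":[0,0,0],"delta_rot":[0,0,0]}]'
```

```text
time_s: 9.87
ee_pos: [676.7, -101.9, 94.5]
ee_rot: [-152.1, 89.9, -152.1]
force: [0.3, 0.4, -0.1]
gripper_width: 0.4
time_s: 10.12
ee_pos: [676.2, -101.9, 88.9]
ee_rot: [-165.9, 89.8, -165.8]
force: [0.3, -0.0, 0.1]
gripper_width: 0.6
```

```bash
python3 -m creep '[{"translation":[-0.2,0,-0.2],"delta_rot":[0,0,0]},{"translation":[0,0,-0.2],"delta_rot":[0,0,0]},{"translation":[0,0,0],"delta_rot":[0,0,0]}]'
python3 -m creep '[{"translation":[0,0,-0.2],"delta_rot":[0,0,0]},{"translation":[0,0,0],"delta_rot":[0,0,0]}]'
python3 -m creep '[{"translation":[0,0,-0.2],"delta_rot":[0,0,0]},{"translation":[0,0,0],"delta_rot":[0,0,0]}]'
```

```text
time_s: 10.37
ee_pos: [674.1, -101.9, 84.7]
ee_rot: [-169.5, 89.8, -169.4]
force: [-0.9, -0.7, 1.2]
gripper_width: 0.4
time_s: 10.53
ee_pos: [674.3, -101.9, 82.8]
ee_rot: [-166.9, 89.8, -166.8]
force: [1.0, -0.2, -0.5]
gripper_width: 0.5
time_s: 10.7
ee_pos: [674.7, -102.0, 81.0]
ee_rot: [-158.4, 89.9, -158.3]
force: [0.9, -0.0, 1.8]
gripper_width: 0.5
```

```bash
python3 -m creep '[{"translation":[0,0,-0.2],"delta_rot":[0,0,0]},{"translation":[0,0,0],"delta_rot":[0,0,0]}]'
python3 -m creep '[{"translation":[0,0,-0.2],"delta_rot":[0,0,0]},{"translation":[0,0,0],"delta_rot":[0,0,0]}]'
python3 -m creep '[{"translation":[0,0,-0.2],"delta_rot":[0,0,0]},{"translation":[0,0,0],"delta_rot":[0,0,0]}]'
```

```text
time_s: 10.87
ee_pos: [674.8, -102.0, 79.3]
ee_rot: [-153.5, 89.9, -153.4]
force: [0.0, 0.1, 3.1]
gripper_width: 0.4
time_s: 11.03
ee_pos: [674.7, -102.0, 77.3]
ee_rot: [-152.7, 89.9, -152.7]
force: [-0.3, -0.3, 3.6]
gripper_width: 0.6
time_s: 11.2
ee_pos: [674.8, -102.0, 75.4]
ee_rot: [-151.8, 89.9, -151.8]
force: [0.0, 0.2, 4.6]
gripper_width: 0.7
```

```bash
python3 -m creep '[{"translation":[0,0,-0.1],"delta_rot":[0,0,0]},{"translation":[0,0,-0.1],"delta_rot":[0,0,0]},{"translation":[0,0,0],"delta_rot":[0,0,0]}]'
python3 -m creep '[{"translation":[0,0,-0.1],"delta_rot":[0,0,0]},{"translation":[0,0,-0.1],"delta_rot":[0,0,0]},{"translation":[0,0,0],"delta_rot":[0,0,0]}]'
```

```text
time_s: 11.45
ee_pos: [674.8, -102.0, 75.2]
ee_rot: [-136.4, 89.9, -136.3]
force: [-2.2, 0.4, 12.0]
gripper_width: 0.4
time_s: 11.7
ee_pos: [674.8, -102.0, 75.1]
ee_rot: [-101.6, 89.9, -101.5]
force: [-5.1, 1.2, 20.5]
gripper_width: 0.5
```

Force went up in the spring from about 81 mm to 75.2 mm and then rose hard, so the button is bottomed after about 6 mm. I hold briefly, release, check the scene, and retreat.

```bash
python3 -m creep '[{"translation":[0,0,0],"delta_rot":[0,0,0]},{"translation":[0,0,0],"delta_rot":[0,0,0]},{"translation":[0,0,1],"delta_rot":[0,0,0]},{"translation":[0,0,2],"delta_rot":[0,0,0]},{"translation":[0,0,3.5],"delta_rot":[0,0,0]}]'
python3 -m creep '[{"translation":[0,-0.3,4],"delta_rot":[0,0,0]},{"translation":[0,-0.3,4],"delta_rot":[0,0,0]},{"translation":[0,0,4],"delta_rot":[0,0,0]},{"translation":[-3,0,0],"delta_rot":[0,0,0]},{"translation":[-4,0,0],"delta_rot":[0,0,0]}]'
python3 -m creep '[{"translation":[-4,0,0],"delta_rot":[0,0,0]},{"translation":[-4,0,0],"delta_rot":[0,0,0]},{"translation":[-3,0,0],"delta_rot":[0,0,0]},{"translation":[0,0,0],"delta_rot":[0,0,0]},{"translation":[0,0,0],"delta_rot":[0,0,0]}]'
python3 m.py d1; python3 - <<'E'
from h import *
im,d,K,R,t=load("d1.npz");P=cloud(d,K,R,t);q=P[177:186,293:302].reshape(-1,3);print("btn",np.median(q,0).round(1))
im0=np.load("top0.npz")["im"];cv2.imwrite("pics/d1f.png",im[:,:,::-1])
from workcell import optics
m,_=optics.grab_frame("scene"); cv2.imwrite("pics/d1s.png",m[:,:,::-1])
E
```

```text
time_s: 12.12
ee_pos: [671.6, -101.5, 132.3]
ee_rot: [176.2, 89.3, 176.2]
force: [-0.0, 0.8, -0.7]
gripper_width: 0.4
time_s: 12.53
ee_pos: [607.3, -108.3, 258.2]
ee_rot: [-23.8, 89.7, -23.7]
force: [-0.8, -0.7, 0.6]
gripper_width: 0.4
time_s: 12.95
ee_pos: [493.3, -107.9, 256.3]
ee_rot: [-162.1, 89.9, -162.1]
force: [0.9, 0.5, 0.1]
gripper_width: 0.3
t 12.95 q [-1.360e+01  1.100e+01  9.560e+01 -1.000e-01  7.350e+01 -1.036e+02] [ 493.3 -107.9  256.3] F [0.9 0.5 0.1] rot [-162.1   89.9 -162.1]
pack rel bay x 1.9 y 0.7 yaw 0.4 wh [ 91.2 119.3] z 190.5 n 1743
tilt deg [ 0.34 -0.02]
btn [ 673.5 -100.6   68.2]
```

View pics/d1f.png

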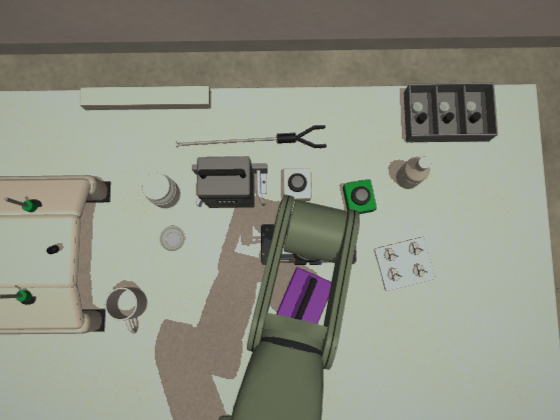

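View pics/d1s.png

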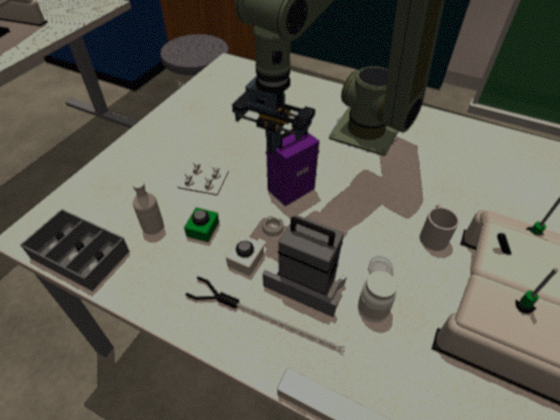

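The pack stands home at (228,180) in the top view. The white box's button is up at its original height, nothing else has moved, and the arm is clear with zero force. I hand in.

```bash
python3 -c "
from workcell import env,readout
print(readout.state()['force']);print(env.job_done())"
```

```text
[ 0.27537887  0.70773002 -0.7666247 ]
the job is handed in; nothing more can be done
None
```

I pushed the grey pack low (about 20 mm above the bench) with two spread fingers, correcting about 18 mm sideways and 5° on the way. It went into the bay until the force rose against the back stop. I then backed off, pressed the white box's button with shut fingers, let go and retreated, and handed in at about 13 s.

- **Pack:** the last top-camera check put it about 2 mm past nominal home in x, 0.7 mm off in y and 0.4° off square. It stood flat, with its top at 190.5 mm. The 2 mm is about the calibration error, and the stop limits the travel physically.
- **Button:** the spring travel was about 6 mm, then the force rose hard to 20 N with no more movement. After release its top measured 68.2 mm, the same as before pressing. I had no direct readout of the joint, so the press rests on force and travel.
- **Other things:** none looked moved in the before and after pictures, judged by eye rather than measured. The arm was free of contact, with force near zero.
- **Checks that disagreed:** one camera check partway read the pack's depth as 82 mm because my mask clipped it, which I fixed. The scene camera's depth for the button differed by about 10 mm; I trusted the ray estimates from the two views, which agreed within about 3 mm.

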